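# Dial open the vacuum-bay coin box

## Task

Unlock the grey coin box on the counter. Turn the dial on its lid clockwise until its pointer stands at the second mark past the long zero mark, pause there, turn it anticlockwise back through zero to the first mark on the other side, pause there, then turn it clockwise until you feel it come up against the sprung stop inside, without forcing it. Then let go of the dial, slide the steel bolt handle gently all the way towards the dial, and let go, leaving the other things on the counter where they are.

Things in the scene. Friction and masses are not known exactly. Their poses are not given: they have to be found in the camera images.
- lockbox: The fixed grey steel coin box, 204 mm (its x) by 294 mm (its y), top of the lid 90 mm above its origin. Origin: centre of its underside, on the counter. Its -x side faces the robot at yaw 0. On the lid stand the dial (axis at x 0, y +75 mm of the box) and the bolt handle (x 0, y -85 mm when locked).
- dial_unit: Fixed round dark plate, 112 mm across, 4 mm thick, on the lid under the dial. Origin: centre of its underside, on the dial's axis, 90 mm above the counter; axes parallel to the box's. 24 white marks round its rim, 15 degrees apart; the zero mark is longer and wider (15 by 5 mm, others 9 by 2 mm), on the -x side. Carries the dial and its hidden lock wheel.
- dial (a joint): Dial angle in rad: 0 with the pointer at the zero mark, growing clockwise seen from above; one mark is 0.262, so the second mark clockwise is 0.524, the first anticlockwise -0.262. Friction about 0.06 Nm. The stop is met somewhere between 0.68 and 1.38, different each time and invisible. Let go, the dial springs back to where the stop begins, where the gate frees the bolt (+- 0.08 rad).
- dial_grip (a point): Point on the dial's axis at the middle height of its black bar grip, 120 mm above the counter. The bar is 50 mm long, 14 mm thick and stands from 104 to 136 mm above the counter on a disc of 74 mm diameter. The frame turns with the dial: the bar lies along its x, the pointer end is at -x.
- dial_pointer (a point): Outer end of the white pointer line on the dial's disc, 36 mm from the axis, 104 mm above the counter. Feel of the dial: at the hidden stop the torque jumps by about 0.2 Nm, then grows by about 5 Nm per rad as a spring gives; forcing the dial more than about 0.05 rad into it (0.5 Nm on the dial, 20 N inside) damages the lock.
- bolt (a joint): Travel of the bolt in m: 0 locked, 0.030 fully unlocked; it slides along the box's +y, towards the dial, with about 3 N of friction and stays where it is left. While the dial is not at the stop, the bolt is blocked by the lock wheel after about 3 mm; shoving it with more than 20 N then damages the lock.
- bolt_grip (a point): Point at the middle of the steel bolt handle, 112 mm above the counter, moving with it. The handle is a block 32 mm long (box x), 14 mm thick (box y), from 95 to 126 mm above the counter, standing on a 36 by 40 mm foot plate on the lid. Axes parallel to the box's.
- turntable: Bystander: white melamine turntable of 260 mm diameter with four squat glass jars with perforated tin lids, 79 mm high; origin at the centre of its underside. Not to be moved.
- mug: Bystander: green enamel mug, 82 mm across, 92 mm high; origin at the centre of its underside. Not to be moved.
- brush: Bystander: pink dashboard brush, 210 mm long along its x, 38 mm high; origin under its middle, bristles on the counter. Not to be moved.
- valve_tool: Bystander: chrome valve stem tool, 100 mm long along its x with a 60 mm cross bar, 16 mm high; origin under its middle. Not to be moved.

How it is judged:
By the outcome, as a careful person would: the job done as asked, in the order asked, and still so for the second after the job is handed in, with the robot touching nothing.
It also fails if it takes over 72 s, if anything falls off the work surface, if the arm or the gripper's body presses on something with over 40 N, if the wrist force passes 120 N, or if a joint passes its speed limit or range.

## Robot

A 6-joint arm with a two-finger parallel gripper is mounted at the origin on the work surface. World frame = base frame: x ahead of the robot, y to its left, z up, the work surface at z = 0. Lengths are in m, angles in degrees, forces in N, time in s.
With the tool pointing down it reaches from about 0.35 to 0.875 m from the base axis. Payload 4.2 kg.
Tool frame: the origin (TCP) lies on the centre line of the jaws, within the pads' length; the fingertips stand tip_reach ahead of it and the grasp point (between the pads) is the TCP (tip_reach is the distance from the TCP to the fingertips, in m); z points along the fingers, y is the line along which they close (so a half turn about z gives the same grasp; the last joint's range is limited). The gripper opens to 87 mm and grips with 3 to 60 N. Pads are 19 mm wide; open, the fingers measure 117 mm over their backs; the gripper's body (75 mm by 190 mm) begins 51 mm behind the grasp point.
Start: joints at [78.53, 22.042, 0.453, 0, -68.411, -14.817], TCP at [0.277, 0.56, 0.242] pointing down, gripper open.
Joint ranges: [-179.83, 179.83], [-69.29, 118.12], [-61.27, 80.66], [-181.25, 117.63], [-171.15, -9.14], [-177.46, 177.46]. Speed limits (degrees/s): [159.86, 159.86, 180, 180, 180, 180].

## Interface

Orientations are given as a 3x3 rotation matrix whose columns are the frame's x, y, z axes.
In Python, from station import sense, capture, finish_job, tip_reach gives the robot as it stands.
- The arm moves only by the tool arm_command, never from a script. Its argument "deltas" is a list of rows, each a list of 7 numbers: the turn, a rotation vector about the tool's x, y, z in rad, then the shift along the tool's x, y, z in cm, then the closure, from -1 (fully open) to 1 (shut), so that 0 is half open. In form: [[rx, ry, rz, dx, dy, dz, hand], ...]. A call has 1 to 8 rows; each row is the pose to reach, as a shift and turn from the pose commanded when the call began, along the tool's axes at that moment; what a row does not reach only later rows make up. A row lasts 1/12 s, in which the tool goes at most 41.7 mm and 7.16 degrees, less where a joint would pass 70% of its speed; a pose out of reach is approached as far as the arm can. A call with a gripper value outside its range is refused whole. The fingers move at their own pace and stop on an object; the grip force is fixed at half the most. Time passes only in rows, so rows that repeat a pose let the fingers close. It gives the time, the measured TCP pose, the force, the opening and the grip force at its end, in the units of the state.
- sense(): the state, without advancing time (a new reading comes with each control period).
- capture(name): name is "scene" or "top" or "wrist"; returns a dict with "pixels" (480x640x3 uint8, blue, green, red), "fovy" (degrees; the focal length in pixels is half the picture's height over the tangent of half this angle, whatever the lens; pixels are square), "cx", "cy" (the principal point, pixels), "rvec" (rotation vector, rad) and "tvec" (3), from world to camera coordinates, as OpenCV has them. Camera axes: x right, y down, z forward; pixel columns grow to the right and rows downward; lengths in m; the calibration is good to about 2 mm. The wrist camera is an equidistant fisheye: a pixel r from the principal point sees the ray r / f radians off the axis. A picture is of the moment at which its call begins. There is no depth.
- finish_job(): hands the job in; it is judged then, once.
The state is a dict: "time_s": time; "joints": joint angles; "joint_velocities": joint speeds; "effort": joint torques, N m; "tcp_pos": TCP position; "ee_rot": TCP orientation; "wrist_force": force on the tool from outside, world axes, zero at the start; "moment": the same for the moment, N m; "gripper_width": opening from 0.0 (shut) to 1.0 (fully open); "gripper_force": force on a finger pad.
Only numpy, scipy, OpenCV 4.12 (cv2) and the standard library are available. Lean on these libraries where they do the work, as an engineer would, in place of code of your own. Each camera call takes 0.05 s, during which the arm holds its last target. There are 200 camera calls.

## Working session

There is one attempt and no reset: what is moved stays moved. The work goes in short steps, Python scripts to look and compute and a tool call to move; the robot and the scene stay as the last step left them, time stands still between calls to the robot, and variables do not carry over. Pictures are saved under pics/ and viewed, at most 10 in all, crops included, and the job is handed in when it is done.

Besides the shell and the picture viewer there is one more tool, called after "Call:" in YAML: its name, and indented under it one key for each argument. arm_command: Moves the arm, as the interface text tells. Its arguments: {"type":"object","properties":{"deltas":{"type":"array"}},"required":["deltas"]}

```bash
mkdir -p pics
python3 - <<'E'
from station import *
import cv2
s=sense();print({k:s[k] for k in('time_s','tcp_pos','ee_rot','wrist_force','moment','gripper_width')},tip_reach)
for n in("scene","top"):
    c=capture(n);cv2.imwrite(f"pics/{n}0.png",c["pixels"]);print(n,c["fovy"],c["cx"],c["cy"],c["rvec"],c["tvec"])
E
```

```text
{'time_s': 0.0, 'tcp_pos': array([0.27653184, 0.55985595, 0.24042172]), 'ee_rot': array([[ 8.96497087e-01, -4.43048717e-01, -8.98603093e-04],
       [-4.43049612e-01, -8.96494658e-01, -2.09020890e-03],
       [ 1.20471498e-04,  2.27199194e-03, -9.99997412e-01]]), 'wrist_force': array([ 0.50681614,  0.33774856, -0.07685543]), 'moment': array([ 0.02460987, -0.0024184 , -0.03227868]), 'gripper_width': 1.0034075430335196} 0.019
scene 53.32870339351764 320.8119109328387 235.14731240341706 [ 0.7834117   2.55305593 -1.1779549 ] [ 0.38733984 -0.13815257  1.31468365]
top 45.43440020172924 319.114980698988 242.9891691516732 [ 2.19751309 -2.1353609   0.13802734] [0.01653598 0.48705615 1.33159342]
```

View pics/top0.png

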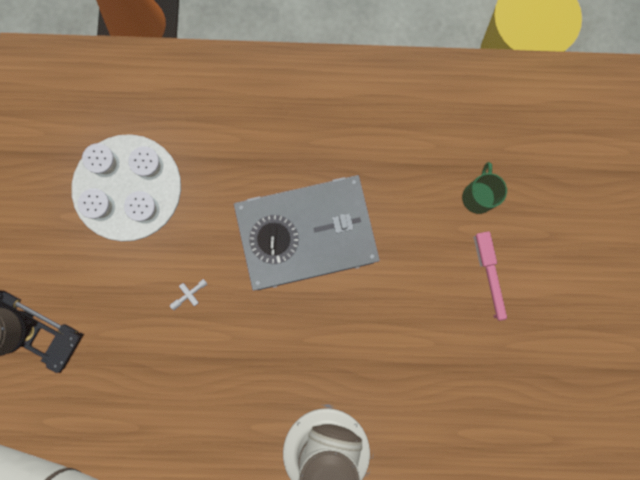

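View pics/scene0.png

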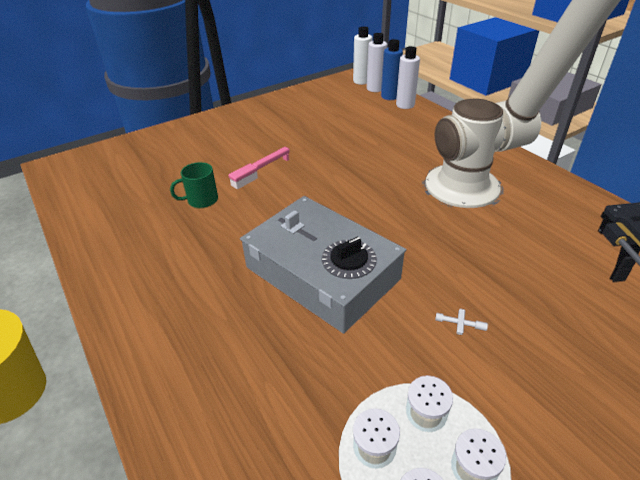

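The top view shows the box with lid corners near (235,203), (359,177), (378,261) and (254,290). The dial is at (274,239) and the bolt handle at (343,222). The bystanders are all well clear, and the scene view agrees.

```bash
cat > h.py <<'E'
from station import *
import cv2, numpy as np
def rays(c,uv,fish=False):
    uv=np.atleast_2d(np.array(uv,float)); f=240/np.tan(np.radians(c["fovy"]/2))
    d=(uv-[c["cx"],c["cy"]])/f
    if fish:
        r=np.linalg.norm(d,axis=1,keepdims=True)+1e-12
        d=np.hstack([d/r*np.sin(r),np.cos(r)])
    else: d=np.hstack([d,np.ones((len(d),1))])
    R=cv2.Rodrigues(np.array(c["rvec"],float))[0]
    return -R.T@np.array(c["tvec"],float).ravel(), d@R
def onplane(c,uv,z,fish=False):
    o,d=rays(c,uv,fish); return o+d*((z-o[2])/d[:,2])[:,None]
def project(c,P,fish=False):
    R=cv2.Rodrigues(np.array(c["rvec"],float))[0]
    p=np.atleast_2d(P)@R.T+np.array(c["tvec"],float).ravel(); f=240/np.tan(np.radians(c["fovy"]/2))
    rho=np.linalg.norm(p[:,:2],axis=1,keepdims=True)
    q=p[:,:2]/rho*np.arctan2(rho,p[:,2:]) if fish else p[:,:2]/p[:,2:]
    return q*f+[c["cx"],c["cy"]]
E
python3 - <<'E'
from h import *
c=capture("top");im=c["pixels"];hsv=cv2.cvtColor(im,cv2.COLOR_BGR2HSV)
m=((hsv[...,1]<70)&(hsv[...,2]>60)).astype(np.uint8)
roi=np.zeros_like(m);roi[165:300,225:390]=1;m*=roi
m=cv2.morphologyEx(m,cv2.MORPH_OPEN,np.ones((3,3)))
k=max(cv2.findContours(m,0,1)[0],key=cv2.contourArea)
print(cv2.minAreaRect(k)); b=cv2.boxPoints(cv2.minAreaRect(k)); P=onplane(c,b,.09);print(b,P)
for i in range(4):print(np.linalg.norm(P[i]-P[i-1]),np.degrees(np.arctan2(*(P[i]-P[i-1])[[1,0]])))
print("centre",P.mean(0))
d=(hsv[...,2]<60).astype(np.uint8)*roi
k=max(cv2.findContours(d,0,1)[0],key=cv2.contourArea)
ce=cv2.fitEllipse(cv2.convexHull(k));print(ce,onplane(c,ce[0],.096))
E
```

```text
((305.8763732910156, 232.29776000976562), (92.71707153320312, 130.64337158203125), 77.00537872314453)
[[231.80334 201.8146 ]
 [359.10107 172.4382 ]
 [379.9494  262.7809 ]
 [252.65167 292.15732]] [[ 0.56770215  0.23255777  0.09      ]
 [ 0.64505679 -0.05623294  0.09      ]
 [ 0.43823235 -0.10745904  0.09      ]
 [ 0.36404836  0.17666386  0.09      ]]
0.21118473661955856 15.347245964085717
0.29897126545775976 -75.00492331075031
0.21307383777911643 -166.0889762533518
0.2936479037462195 104.63314076519434
centre [0.50375991 0.06138241 0.09      ]
((273.317626953125, 238.54718017578125), (30.065759658813477, 30.381088256835938), 132.54750061035156) [[0.48548832 0.13454935 0.096     ]]
```

Call:
arm_command:
  deltas:
    - [0,0,-0.1,3.0,2.5,-0.4,-1]
    - [0,0,-0.2,6.0,5.0,-0.8,-1]
    - [0,0,-0.3,9,7.5,-1.2,-1]
    - [0,0,-0.4,12,10,-1.6,-1]
    - [0,0,-0.5,15,12.5,-2,-1]
    - [0,0,-0.6,18,15,-2.4,-1]
    - [0,0,-0.7,21,17.5,-2.8,-1]
    - [0,0,-0.7,24,20,-3,-1]

```text
time_s: 0.82
tcp_pos: [0.4037, 0.273, 0.272]
ee_rot: [[0.97, 0.243, 0.001], [0.243, -0.97, 0.001], [0.001, -0.0, -1.0]]
wrist_force: [1.5, 0.1, 0.1]
gripper_width: 1.004
gripper_force: 0.0
```

```bash
cat > to.py <<'E'
from h import *
import sys
s=sense();R=np.array(s["ee_rot"]);t=np.array(list(map(float,sys.argv[1:4])))
print(s["time_s"],s["tcp_pos"],"yaw",np.degrees(np.arctan2(R[1,0],R[0,0])),"delta cm",(R.T@(t-s["tcp_pos"])*100).round(2),s["wrist_force"].round(2),s["moment"].round(3),s["gripper_width"])
E
python3 to.py 0.46 0.13 0.28
```

```text
0.8167 [0.40369202 0.27295935 0.27204151] yaw 14.052343402783922 delta cm [ 1.99 15.23 -0.8 ] [1.54 0.13 0.13] [-0.033 -0.084  0.035] 1.0037012620243306
```

Call:
arm_command:
  deltas:
    - [0,0,0,0.5,3.5,-0.2,-1]
    - [0,0,0,1,7,-0.4,-1]
    - [0,0,0,1.5,10.5,-0.6,-1]
    - [0,0,0,2,14,-0.8,-1]
    - [0,0,0,2,15,-0.8,-1]
    - [0,0,0,2,15,-0.8,-1]

```text
time_s: 1.32
tcp_pos: [0.4588, 0.1317, 0.2794]
ee_rot: [[0.972, 0.235, -0.0], [0.235, -0.972, -0.0], [-0.001, 0.0, -1.0]]
wrist_force: [-0.3, -0.1, -0.6]
gripper_width: 0.998
gripper_force: 0.0
```

```bash
python3 to.py 0.485 0.134 0.128
python3 - <<'E'
from h import *
c=capture("wrist");cv2.imwrite("pics/w1.png",c["pixels"]);print(c["fovy"],c["cx"],c["cy"],rays(c,[0,0])[0],project(c,[0.4855,.1345,.1],True))
E
```

```text
1.3167 [0.4588434  0.13168733 0.27939784] yaw 13.583154601283852 delta cm [ 2.6   0.39 15.14] [-0.29 -0.06 -0.56] [-0.018  0.027  0.019] 0.9979351415828883
65.70646984690485 316.7692844471577 240.04972571990868 [0.52391066 0.14521646 0.42235888] [[318.19150312 193.28108403]]
```

View pics/w1.png

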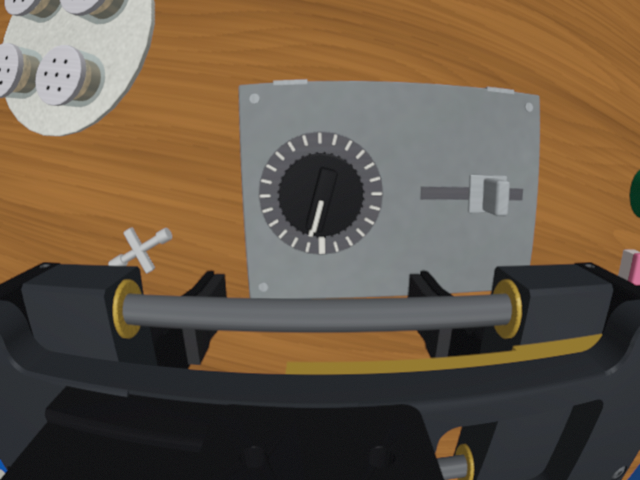

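The wrist view shows the dial centre at about (321,193), the long zero mark at (321,245), and the pointer tip at (312,234), slightly clockwise of zero. The bolt handle is near (495,195).

```bash
cat > m.py <<'E'
from h import *
c=capture("wrist");im=c["pixels"];hsv=cv2.cvtColor(im,cv2.COLOR_BGR2HSV)
u0=project(c,[.4855,.1345,.095],True)[0].astype(int);roi=np.zeros(im.shape[:2],np.uint8);cv2.circle(roi,tuple(map(int,u0)),72,1,-1)
m=((hsv[...,2]>185)&(hsv[...,1]<40)).astype(np.uint8)*roi
n,l,st,ce=cv2.connectedComponentsWithStats(m)
P=onplane(c,ce[1:],.094,True);A=st[1:,4];print(n-1,A)
# ring marks: circle fit; drop pointer
C=np.array([.4855,.1345]);
for _ in range(3):
    r=np.linalg.norm(P[:,:2]-C,axis=1);g=(r>.044)&(r<.06)
    q=P[g,:2];x=np.linalg.lstsq(np.c_[2*q,np.ones(len(q))],(q**2).sum(1),rcond=None)[0];C=x[:2]
z=np.argmax(np.where(g,A,0));v=P[z,:2]-C
a=np.degrees(np.arctan2(*(P[g,:2]-C).T[::-1]))
ph=np.degrees(np.angle(np.exp(1j*np.radians(a*24)).mean()))/24
za=np.degrees(np.arctan2(v[1],v[0]));yaw=(za+180);yaw=ph+15*round((yaw-ph)/15);
print("C",C,"zero dir",za,"yaw(marks)",yaw,"ring n",g.sum())
ri=[i for i in range(len(r)) if r[i]<.04 and A[i]>15]
for i in ri:
    ys,xs=np.where(l==i+1);Q=onplane(c,np.c_[xs,ys],.104,True)[:,:2]
    t=Q[np.argsort(-np.linalg.norm(Q-C,axis=1))[:max(3,len(Q)//4)]].mean(0)-C
    b=np.degrees(np.arctan2(t[1],t[0]));print("pointer",t,np.linalg.norm(t),"dial angle cw deg",(yaw+180-b+180)%360-180)
E
python3 m.py
python3 - <<'E'
from h import *
c=capture("wrist");print("handle top",onplane(c,[[503,178],[503,214],[485,178],[485,214],[497,178]],.126,True))
E
```

```text
25 [ 16  14  16  16  17  12  14  16  16  15  15  18  18 103  15  13  13  14
  11  11  11  77  13  12  12]
C [0.48478577 0.13209361] zero dir -165.22299835418679 yaw(marks) 14.734960040972572 ring n 24
pointer [-0.03264368 -0.00013825] 0.03264397188812262 dial angle cw deg 14.492306737331432
handle top [[ 0.54278329 -0.01431834  0.126     ]
 [ 0.51255654 -0.02468625  0.126     ]
 [ 0.53760584  0.00299014  0.126     ]
 [ 0.50780035 -0.00690577  0.126     ]
 [ 0.54102001 -0.00845672  0.126     ]]
```

Call:
arm_command:
  deltas:
    - [0,0,0.08,1.2,0.2,3,-1]
    - [0,0,0.16,2.4,0.4,6,-1]
    - [0,0,0.234,2.6,0.5,9,-1]
    - [0,0,0.234,2.6,0.5,12,-1]
    - [0,0,0.234,2.6,0.5,14,-1]
    - [0,0,0.234,2.6,0.5,15.1,-1]
    - [0,0,0.234,2.6,0.5,15.1,-1]
    - [0,0,0.234,2.6,0.5,15.1,-1]

```text
time_s: 2.13
tcp_pos: [0.4848, 0.1363, 0.1282]
ee_rot: [[1.0, 0.009, -0.001], [0.009, -1.0, -0.001], [-0.001, 0.001, -1.0]]
wrist_force: [-0.1, -0.2, -0.2]
gripper_width: 1.002
gripper_force: 0.0
```

```bash
python3 to.py 0.485 0.133 0.128;python3 - <<'E'
from h import *
c=capture("wrist");cv2.imwrite("pics/w2.png",c["pixels"][:,100:540])
E
```

```text
2.1333 [0.48481894 0.13628681 0.12819087] yaw 0.5378894386702214 delta cm [0.02 0.33 0.02] [-0.05 -0.17 -0.17] [-0.038 -0.053  0.046] 1.001981968413588
```

View pics/w2.png

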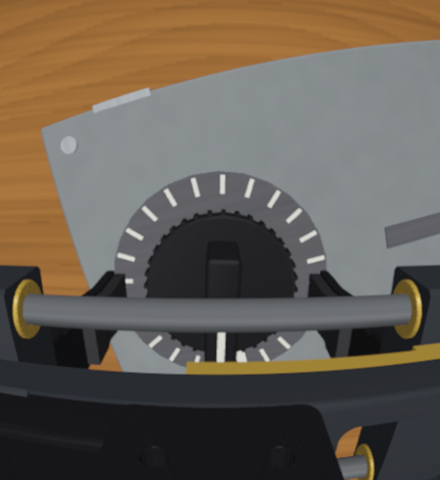

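The jaws straddle the bar with correct alignment. The bar is at column 223 and the jaw midline at about 217, so I need to move about 2.5 mm in tool +y.

Call:
arm_command:
  deltas:
    - [0,0,0,0,0.27,0,-1]
    - [0,0,0,0,0.27,0,0.3]
    - [0,0,0,0,0.27,0,0.5]
    - [0,0,0,0,0.27,0,0.6]
    - [0,0,0,0,0.27,0,0.6]
    - [0,0,0,0,0.27,0,0.6]
    - [0,0,0,0,0.27,0,0.6]

```text
time_s: 2.77
tcp_pos: [0.4851, 0.1325, 0.1287]
ee_rot: [[1.0, 0.007, 0.0], [0.007, -1.0, 0.0], [0.0, -0.0, -1.0]]
wrist_force: [0.8, -0.5, -0.2]
gripper_width: 0.633
gripper_force: 0.0
```

```bash
python3 to.py 0.485 0.133 0.128
```

```text
2.7667 [0.48511086 0.13245036 0.12866744] yaw 0.4037996902299321 delta cm [-0.01 -0.06  0.07] [ 0.75 -0.51 -0.23] [-0.064  0.015  0.004] 0.6331321373269649
```

Call:
arm_command:
  deltas:
    - [0,0,0,0,0,0,1]
    - [0,0,0,0,0,0,1]
    - [0,0,0,0,0,0,1]
    - [0,0,0,0,0,0,1]
    - [0,0,0,0,0,0,1]
    - [0,0,0,0,0,0,1]
    - [0,0,0,0,0,0,1]
    - [0,0,0,0,0,0,1]

```text
time_s: 3.43
tcp_pos: [0.4851, 0.1342, 0.1285]
ee_rot: [[1.0, 0.007, 0.001], [0.007, -1.0, 0.003], [0.001, -0.003, -1.0]]
wrist_force: [-3.0, 6.0, -0.5]
gripper_width: 0.159
gripper_force: 29.8
```

Call:
arm_command:
  deltas:
    - [0,0,0,0,0,0,1]
    - [0,0,0,0,0,0,1]
    - [0,0,0,0,0,0,1]
    - [0,0,0,0,0,0,1]

```text
time_s: 3.77
tcp_pos: [0.4851, 0.1342, 0.1285]
ee_rot: [[1.0, 0.007, 0.001], [0.007, -1.0, 0.003], [0.001, -0.003, -1.0]]
wrist_force: [-2.2, 5.4, -0.1]
gripper_width: 0.162
gripper_force: 29.8
```

```bash
python3 to.py 0.485 0.133 0.128
```

```text
3.7667 [0.48513877 0.13416378 0.12853099] yaw 0.40619275721050846 delta cm [-0.01  0.12  0.05] [-2.23  5.35 -0.06] [ 1.691  0.61  -0.006] 0.16155051017841782
```

Call:
arm_command:
  deltas:
    - [0,0,0,0,-0.15,0,1]
    - [0,0,0.05,0,-0.15,0,1]
    - [0,0,0.1,0,-0.15,0,1]
    - [0,0,0.15,0,-0.15,0,1]
    - [0,0,0.2,0,-0.15,0,1]
    - [0,0,0.25,0,-0.15,0,1]
    - [0,0,0.275,0,-0.15,0,1]
    - [0,0,0.275,0,-0.15,0,1]

```text
time_s: 4.43
tcp_pos: [0.4851, 0.1342, 0.1285]
ee_rot: [[0.964, -0.265, 0.0], [-0.265, -0.964, 0.0], [-0.0, -0.0, -1.0]]
wrist_force: [-0.6, 0.0, -0.9]
gripper_width: 0.164
gripper_force: 29.8
```

Call:
arm_command:
  deltas:
    - [0,0,0,0,0,0,1]
    - [0,0,0,0,0,0,1]
    - [0,0,0,0,0,0,1]

```text
time_s: 4.68
tcp_pos: [0.4851, 0.1342, 0.1285]
ee_rot: [[0.964, -0.264, 0.0], [-0.264, -0.964, 0.0], [-0.0, -0.0, -1.0]]
wrist_force: [-0.1, 1.8, -0.8]
gripper_width: 0.158
gripper_force: 29.8
```

```bash
python3 to.py 0.485 0.135 0.128; python3 m.py
python3 - <<'E'
from h import *
c=capture("scene");cv2.imwrite("pics/s2.png",cv2.resize(c["pixels"][200:300,290:410],None,fx=5,fy=5,interpolation=2))
E
```

```text
4.6833 [0.48507288 0.13416173 0.12851192] yaw -15.328912955467192 delta cm [-0.03 -0.08  0.05] [-0.1   1.85 -0.84] [ 0.479  0.142 -0.044] 0.1583764213439453
1 [148]m.py:14: RuntimeWarning: Mean of empty slice.
  ph=np.degrees(np.angle(np.exp(1j*np.radians(a*24)).mean()))/24
  ret = ret.dtype.type(ret / rcount)
Traceback (most recent call last):
  File "m.py", line 15, in <module>
    za=np.degrees(np.arctan2(v[1],v[0]));yaw=(za+180);yaw=ph+15*round((yaw-ph)/15);
                                                                ~~~~~^^^^^^^^^^^^^
ValueError: cannot convert float NaN to integer
```

View pics/s2.png

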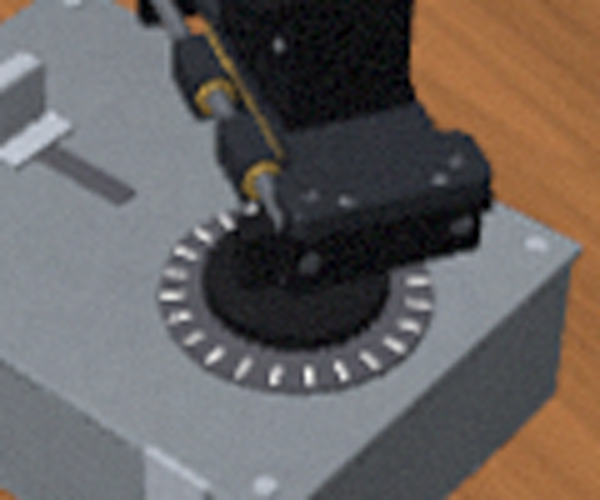

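The crop shows the jaws on the bar with the pointer hidden under the gripper. The tool yaw of -15.3° gives a dial angle of 30.1°, which is the second mark. I'll hold there, then go back.

Call:
arm_command:
  deltas:
    - [0,0,0,0,0,0,1]
    - [0,0,0,0,0,0,1]
    - [0,0,0,0,0,0,1]
    - [0,0,0,0,0,0,1]
    - [0,0,0,0,0,0,1]
    - [0,0,0,0,0,0,1]
    - [0,0,0,0,0,0,1]
    - [0,0,0,0,0,0,1]

```text
time_s: 5.45
tcp_pos: [0.4851, 0.1341, 0.1285]
ee_rot: [[0.964, -0.265, 0.0], [-0.265, -0.964, 0.0], [0.0, -0.0, -1.0]]
wrist_force: [-1.1, 3.2, -1.2]
gripper_width: 0.159
gripper_force: 29.8
```

Call:
arm_command:
  deltas:
    - [0,0,-0.05,0,0,0,1]
    - [0,0,-0.1,0,0,0,1]
    - [0,0,-0.15,0,0,0,1]
    - [0,0,-0.2,0,0,0,1]
    - [0,0,-0.25,0,0,0,1]
    - [0,0,-0.3,0,0,0,1]
    - [0,0,-0.35,0,0,0,1]
    - [0,0,-0.4,0,0,0,1]

```text
time_s: 6.12
tcp_pos: [0.4851, 0.1343, 0.1285]
ee_rot: [[0.991, 0.134, 0.0], [0.134, -0.991, 0.001], [0.0, -0.001, -1.0]]
wrist_force: [-0.6, 3.5, -2.2]
gripper_width: 0.157
gripper_force: 29.8
```

Call:
arm_command:
  deltas:
    - [0,0,-0.05,0,0,0,1]
    - [0,0,-0.1,0,0,0,1]
    - [0,0,-0.15,0,0,0,1]
    - [0,0,-0.2,0,0,0,1]
    - [0,0,-0.25,0,0,0,1]
    - [0,0,-0.3,0,0,0,1]
    - [0,0,-0.35,0,0,0,1]
    - [0,0,-0.385,0,0,0,1]

```text
time_s: 6.78
tcp_pos: [0.4851, 0.1345, 0.1285]
ee_rot: [[0.868, 0.496, 0.0], [0.496, -0.868, 0.001], [0.001, -0.001, -1.0]]
wrist_force: [-1.5, 4.1, -1.0]
gripper_width: 0.159
gripper_force: 29.8
```

Call:
arm_command:
  deltas:
    - [0,0,0,0,0,0,1]
    - [0,0,0,0,0,0,1]
    - [0,0,0,0,0,0,1]

```text
time_s: 7.03
tcp_pos: [0.4851, 0.1345, 0.1285]
ee_rot: [[0.87, 0.494, 0.0], [0.494, -0.87, 0.001], [0.001, -0.0, -1.0]]
wrist_force: [-2.5, 5.2, -1.2]
gripper_width: 0.156
gripper_force: 29.8
```

```bash
python3 to.py 0.485 0.135 0.128
```

```text
7.0333 [0.4850883  0.13447105 0.12854478] yaw 29.59292462728955 delta cm [ 0.02 -0.05  0.05] [-2.49  5.17 -1.17] [1.393 0.404 0.036] 0.15550963611976987
```

Call:
arm_command:
  deltas:
    - [0,0,0,0,0,0,1]
    - [0,0,0,0,0,0,1]
    - [0,0,0,0,0,0,1]
    - [0,0,0,0,0,0,1]
    - [0,0,0,0,0,0,1]
    - [0,0,0,0,0,0,1]
    - [0,0,0,0,0,0,1]
    - [0,0,0,0,0,0,1]

```text
time_s: 7.7
tcp_pos: [0.4851, 0.1345, 0.1286]
ee_rot: [[0.87, 0.494, 0.0], [0.494, -0.87, 0.001], [0.001, -0.0, -1.0]]
wrist_force: [-1.8, 4.6, -1.8]
gripper_width: 0.16
gripper_force: 29.8
```

Call:
arm_command:
  deltas:
    - [0,0,0.05,0,0,0,1]
    - [0,0,0.1,0,0,0,1]
    - [0,0,0.15,0,0,0,1]
    - [0,0,0.2,0,0,0,1]
    - [0,0,0.25,0,0,0,1]
    - [0,0,0.3,0,0,0,1]
    - [0,0,0.35,0,0,0,1]
    - [0,0,0.4,0,0,0,1]

```text
time_s: 8.37
tcp_pos: [0.4851, 0.1343, 0.1285]
ee_rot: [[0.993, 0.114, 0.0], [0.114, -0.993, 0.0], [0.0, -0.0, -1.0]]
wrist_force: [-0.9, 4.4, -1.6]
gripper_width: 0.161
gripper_force: 29.8
```

Call:
arm_command:
  deltas:
    - [0,0,0.05,0,0,0,1]
    - [0,0,0.1,0,0,0,1]
    - [0,0,0.15,0,0,0,1]
    - [0,0,0.2,0,0,0,1]
    - [0,0,0.25,0,0,0,1]
    - [0,0,0.3,0,0,0,1]
    - [0,0,0.35,0,0,0,1]
    - [0,0,0.4,0,0,0,1]

```text
time_s: 9.03
tcp_pos: [0.4851, 0.1341, 0.1285]
ee_rot: [[0.959, -0.282, 0.0], [-0.282, -0.959, 0.0], [0.0, -0.0, -1.0]]
wrist_force: [-0.7, 3.2, -0.9]
gripper_width: 0.158
gripper_force: 29.8
```

Call:
arm_command:
  deltas:
    - [0,0,0.02,0,0,0,1]
    - [0,0,0.04,0,0,0,1]
    - [0,0,0.06,0,0,0,1]
    - [0,0,0.08,0,0,0,1]

```text
time_s: 9.37
tcp_pos: [0.4851, 0.1341, 0.1285]
ee_rot: [[0.934, -0.356, 0.0], [-0.356, -0.934, 0.0], [0.0, -0.0, -1.0]]
wrist_force: [-1.6, 3.3, -1.7]
gripper_width: 0.163
gripper_force: 29.8
```

```bash
cat > f.py <<'E'
from h import *
s=sense();R=np.array(s["ee_rot"]);y=np.degrees(np.arctan2(R[1,0],R[0,0]))
print(s["time_s"],"dial rad",round(np.radians(14.73-y),4),"M",s["moment"].round(3),"F",s["wrist_force"].round(1),"eff",np.array(s["effort"]).round(2))
E
python3 f.py
```

```text
9.3667 dial rad 0.6213 M [1.13  0.199 0.059] F [-1.6  3.3 -1.7] eff [ -2.02 -31.38  14.53   4.08  -0.38   0.1 ]
```

Call:
arm_command:
  deltas:
    - [0,0,0.015,0,0,0,1]
    - [0,0,0.03,0,0,0,1]
    - [0,0,0.045,0,0,0,1]
    - [0,0,0.06,0,0,0,1]
    - [0,0,0.06,0,0,0,1]

```text
time_s: 9.78
tcp_pos: [0.4851, 0.134, 0.1285]
ee_rot: [[0.912, -0.411, 0.0], [-0.411, -0.912, 0.0], [0.0, -0.0, -1.0]]
wrist_force: [-1.9, 4.5, -0.9]
gripper_width: 0.162
gripper_force: 29.8
```

```bash
python3 f.py
```

```text
9.7833 dial rad 0.6809 M [ 1.177  0.23  -0.05 ] F [-1.9  4.5 -0.9] eff [ -1.97 -31.44  14.51   4.16  -0.41  -0.06]
```

Call:
arm_command:
  deltas:
    - [0,0,0.015,0,0,0,1]
    - [0,0,0.03,0,0,0,1]
    - [0,0,0.03,0,0,0,1]

```text
time_s: 10.03
tcp_pos: [0.4851, 0.134, 0.1285]
ee_rot: [[0.899, -0.438, -0.0], [-0.438, -0.899, 0.0], [-0.0, -0.0, -1.0]]
wrist_force: [-0.6, 2.9, -1.8]
gripper_width: 0.158
gripper_force: 29.8
```

```bash
python3 f.py
```

```text
10.0333 dial rad 0.711 M [ 1.174  0.185 -0.016] F [-0.6  2.9 -1.8] eff [ -1.97 -31.47  14.52   4.17  -0.41  -0.06]
```

Call:
arm_command:
  deltas:
    - [0,0,0.015,0,0,0,1]
    - [0,0,0.03,0,0,0,1]
    - [0,0,0.03,0,0,0,1]

```text
time_s: 10.28
tcp_pos: [0.4851, 0.134, 0.1285]
ee_rot: [[0.885, -0.465, -0.0], [-0.465, -0.885, 0.0], [-0.0, -0.0, -1.0]]
wrist_force: [-1.0, 3.8, -1.0]
gripper_width: 0.161
gripper_force: 29.8
```

```bash
python3 f.py
```

```text
10.2833 dial rad 0.7408 M [ 1.217  0.235 -0.004] F [-1.   3.8 -1. ] eff [ -1.98 -31.5   14.54   4.15  -0.41  -0.08]
```

Call:
arm_command:
  deltas:
    - [0,0,0.015,0,0,0,1]
    - [0,0,0.03,0,0,0,1]
    - [0,0,0.03,0,0,0,1]

```text
time_s: 10.53
tcp_pos: [0.4851, 0.134, 0.1285]
ee_rot: [[0.871, -0.491, -0.0], [-0.491, -0.871, -0.0], [0.0, 0.0, -1.0]]
wrist_force: [-0.8, 4.1, -1.7]
gripper_width: 0.156
gripper_force: 29.9
```

```bash
python3 f.py
```

```text
10.5333 dial rad 0.7705 M [1.162 0.127 0.145] F [-0.8  4.1 -1.7] eff [ -2.09 -31.6   14.58   4.06  -0.39  -0.22]
```

Call:
arm_command:
  deltas:
    - [0,0,0,0,0,0,1]
    - [0,0,0.005,0,0,0,1]

```text
time_s: 10.7
tcp_pos: [0.4851, 0.134, 0.1285]
ee_rot: [[0.869, -0.495, -0.0], [-0.495, -0.869, -0.0], [-0.0, 0.0, -1.0]]
wrist_force: [-0.9, 4.8, -2.0]
gripper_width: 0.155
gripper_force: 29.9
```

```bash
python3 f.py
```

```text
10.7 dial rad 0.7748 M [1.146 0.256 0.221] F [-0.9  4.8 -2. ] eff [ -2.18 -31.64  14.61   4.02  -0.38  -0.17]
```

Call:
arm_command:
  deltas:
    - [0,0,0.01,0,0,0,1]
    - [0,0,0.01,0,0,0,1]

```text
time_s: 10.87
tcp_pos: [0.485, 0.134, 0.1285]
ee_rot: [[0.864, -0.504, -0.0], [-0.504, -0.864, -0.0], [0.0, 0.0, -1.0]]
wrist_force: [-0.2, 4.1, -1.6]
gripper_width: 0.158
gripper_force: 29.9
```

```bash
python3 f.py
```

```text
10.8667 dial rad 0.7851 M [1.119 0.237 0.235] F [-0.2  4.1 -1.6] eff [ -2.12 -31.67  14.61   4.    -0.37  -0.28]
```

Call:
arm_command:
  deltas:
    - [0,0,0.008,0,0,0,1]
    - [0,0,0.008,0,0,0,1]

```text
time_s: 11.03
tcp_pos: [0.485, 0.134, 0.1285]
ee_rot: [[0.86, -0.511, -0.0], [-0.511, -0.86, -0.0], [-0.0, 0.0, -1.0]]
wrist_force: [-1.1, 4.1, -1.5]
gripper_width: 0.157
gripper_force: 30.0
```

```bash
python3 f.py
```

```text
11.0333 dial rad 0.7931 M [1.112 0.276 0.247] F [-1.1  4.1 -1.5] eff [ -2.21 -31.65  14.64   4.    -0.34  -0.29]
```

Torque jumped from about 0 to about 0.24 Nm near 0.77 rad and is still rising, so that is the sprung stop. Releasing the dial.

Call:
arm_command:
  deltas:
    - [0,0,0,0,0,0,0.2]
    - [0,0,0,0,0,0,0.2]
    - [0,0,0,0,0,0,0.2]
    - [0,0,0,0,0,0,0.2]
    - [0,0,0,0,0,0,0.2]
    - [0,0,0,0,0,0,0.2]
    - [0,0,0,0,0,0,0.2]

```text
time_s: 11.62
tcp_pos: [0.4851, 0.1339, 0.1286]
ee_rot: [[0.86, -0.511, -0.0], [-0.511, -0.86, -0.0], [0.0, 0.0, -1.0]]
wrist_force: [-0.3, -0.1, 0.9]
gripper_width: 0.396
gripper_force: 0.0
```

Call:
arm_command:
  deltas:
    - [0,0,0,0,0,-1,0.2]
    - [0,0,0,0,0,-4,0.2]
    - [0,0,0,0,0,-8,0.2]
    - [0,0,-0.1,0,0,-12,0.2]
    - [0,0,-0.2,0,0,-15,0.2]
    - [0,0,-0.3,0,0,-15,0.2]
    - [0,0,-0.4,0,0,-15,0.2]
    - [0,0,-0.5,0,0,-15,0.2]

```text
time_s: 12.28
tcp_pos: [0.485, 0.1341, 0.2793]
ee_rot: [[1.0, -0.031, 0.001], [-0.031, -1.0, 0.001], [0.001, -0.001, -1.0]]
wrist_force: [-1.2, 0.6, -0.5]
gripper_width: 0.398
gripper_force: 0.0
```

```bash
python3 to.py 0.485 -0.01 0.28; python3 m.py
```

```text
12.2833 [0.48502643 0.13405984 0.27933336] yaw -1.7760563128652787 delta cm [ 0.44 14.4  -0.08] [-1.22  0.63 -0.46] [0.03  0.054 0.016] 0.39754076598918975
26 [16 20 20 19 20 20 19 18 17 18 18 18 18 95 18 17 16 16 15 13  8 74 15 14
 14 16]
C [0.48490146 0.13209157] zero dir -165.10858044915597 yaw(marks) 14.971087877782141 ring n 24
pointer [-0.02887022  0.01189214] 0.031223589766798326 dial angle cw deg 37.35868449429296
```

Call:
arm_command:
  deltas:
    - [0,0,-0.1,0.2,3,0,0.2]
    - [0,0,-0.2,0.4,6,0,0.2]
    - [0,0,-0.28,0.4,7,0,0.2]
    - [0,0,-0.28,0.4,7,0,0.2]
    - [0,0,-0.28,0.4,7,0,0.2]

```text
time_s: 12.75
tcp_pos: [0.4865, 0.0635, 0.2785]
ee_rot: [[0.971, 0.238, -0.0], [0.238, -0.971, 0.0], [-0.0, -0.0, -1.0]]
wrist_force: [0.3, -0.3, 0.6]
gripper_width: 0.396
gripper_force: 0.0
```

```bash
python3 to.py 0.525 -0.022 0.22; python3 m.py;python3 - <<'E'
from h import *
c=capture("wrist");cv2.imwrite("pics/w3.png",c["pixels"])
E
```

```text
12.75 [0.48650991 0.06352539 0.2784968 ] yaw 13.753774400864904 delta cm [1.71 9.22 5.85] [ 0.27 -0.34  0.65] [-0.07  -0.092 -0.003] 0.3963269026121863
25 [18 19 18 17 18 18 19 20 17 18 18 19 16 96 17 15 18 16 16 14 77 18 13 16
 15]
C [0.48486427 0.13209758] zero dir -165.33394621686804 yaw(marks) 14.756987165298279 ring n 24
pointer [-0.02878459  0.01772096] 0.0338021475328605 dial angle cw deg 46.37511262830458
```

View pics/w3.png

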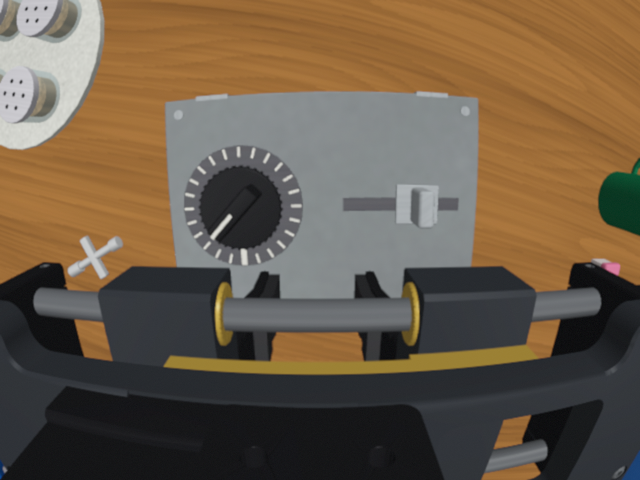

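The dial has settled at about 45° (0.78 rad) after release, and nothing else has moved. The bolt handle is at about (420,205). Next I check the handle's position and move over it.

Call:
arm_command:
  deltas:
    - [0,0,-0.017,0.6,3,2,0.2]
    - [0,0,-0.017,1.2,6,4,0.2]
    - [0,0,-0.017,1.8,9,6,0.2]
    - [0,0,-0.017,1.8,9.1,9,0.2]
    - [0,0,-0.017,1.8,9.1,11,0.2]
    - [0,0,-0.017,1.8,9.1,11,0.2]

```text
time_s: 13.35
tcp_pos: [0.5233, -0.0202, 0.1638]
ee_rot: [[0.967, 0.256, -0.01], [0.256, -0.967, -0.001], [-0.01, -0.001, -1.0]]
wrist_force: [-0.2, 0.6, -0.2]
gripper_width: 0.398
gripper_force: 0.0
```

```bash
python3 to.py 0.5257 -0.0205 0.118
python3 - <<'E'
from h import *
c=capture("wrist");cv2.imwrite("pics/w4.png",c["pixels"])
E
```

```text
13.35 [ 0.52327726 -0.02022542  0.16379343] yaw 14.828379181025188 delta cm [0.27 0.09 4.58] [-0.21  0.6  -0.15] [-0.089  0.035  0.011] 0.39788431127839313
```

View pics/w4.png

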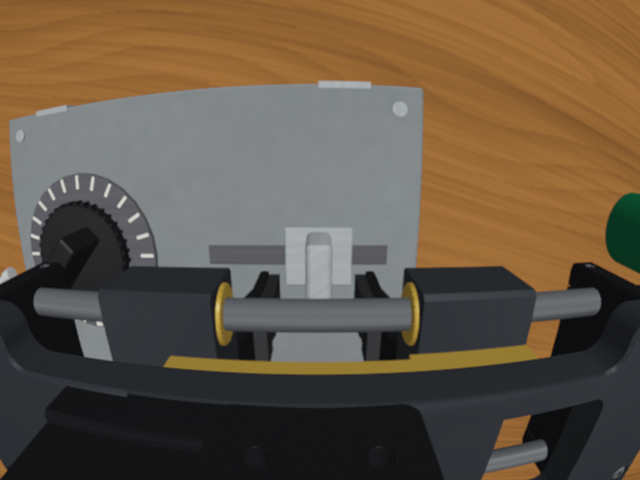

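The handle (column 319) is centred between the jaws (275 and 360). Descending and closing.

Call:
arm_command:
  deltas:
    - [0,0,0,0.2,0,2,0.2]
    - [0,0,0,0.2,0,3.5,0.2]
    - [0,0,0,0.2,0,4.5,0.2]
    - [0,0,0,0.2,0,4.5,0.2]
    - [0,0,0,0.2,0,4.5,0.2]

```text
time_s: 13.82
tcp_pos: [0.5287, -0.0189, 0.1245]
ee_rot: [[0.966, 0.259, 0.001], [0.259, -0.966, -0.0], [0.001, 0.001, -1.0]]
wrist_force: [0.4, 0.6, 0.2]
gripper_width: 0.399
gripper_force: 0.0
```

Call:
arm_command:
  deltas:
    - [0,0,0,0,0,0,1]
    - [0,0,0,0,0,0,1]
    - [0,0,0,0,0,0,1]
    - [0,0,0,0,0,0,1]
    - [0,0,0,0,0,0,1]
    - [0,0,0,0,0,0,1]

```text
time_s: 14.32
tcp_pos: [0.5283, -0.0195, 0.1242]
ee_rot: [[0.966, 0.258, 0.001], [0.258, -0.966, 0.0], [0.001, 0.0, -1.0]]
wrist_force: [-1.6, 0.3, 3.8]
gripper_width: 0.157
gripper_force: 30.0
```

```bash
python3 to.py 0.5257 -0.0205 0.118
```

```text
14.3167 [ 0.52826567 -0.01952743  0.12419823] yaw 14.962697852131196 delta cm [-0.27  0.03  0.62] [-1.6   0.29  3.76] [-0.007  0.167 -0.044] 0.15654212332259582
```

Call:
arm_command:
  deltas:
    - [0,0,0,0,-0.15,0,1]
    - [0,0,0,0,-0.3,0,1]
    - [0,0,0,0,-0.45,0,1]
    - [0,0,0,0,-0.6,0,1]
    - [0,0,0,0,-0.6,0,1]

```text
time_s: 14.73
tcp_pos: [0.5268, -0.0137, 0.1241]
ee_rot: [[0.966, 0.259, 0.001], [0.259, -0.966, -0.0], [0.001, 0.001, -1.0]]
wrist_force: [0.4, -3.2, 5.7]
gripper_width: 0.159
gripper_force: 30.0
```

```bash
python3 to.py 0.5283 -0.0195 0.1242
```

```text
14.7333 [ 0.52676376 -0.01366015  0.12414904] yaw 14.987916285913629 delta cm [-0.   0.6 -0. ] [ 0.39 -3.16  5.66] [-0.84   0.002 -0.034] 0.15881076527056445
```

The bolt moved 6 mm with only 3 N of resistance, so it is past the 3 mm block and the gate is free. Continuing.

Call:
arm_command:
  deltas:
    - [0,0,0,0,-0.3,0,1]
    - [0,0,0,0,-0.6,0,1]
    - [0,0,0,0,-0.9,0,1]
    - [0,0,0,0,-1.2,0,1]
    - [0,0,0,0,-1.5,0,1]
    - [0,0,0,0,-1.8,0,1]
    - [0,0,0,0,-2.1,0,1]
    - [0,0,0,0,-2.2,0,1]

```text
time_s: 15.4
tcp_pos: [0.5211, 0.0077, 0.1242]
ee_rot: [[0.966, 0.259, 0.001], [0.259, -0.966, -0.0], [0.001, 0.001, -1.0]]
wrist_force: [0.2, -1.7, 4.9]
gripper_width: 0.159
gripper_force: 30.0
```

```bash
python3 to.py 0.5283 -0.0195 0.1242
```

```text
15.4 [0.52110214 0.00774607 0.12416656] yaw 14.997652767007777 delta cm [-0.01  2.82 -0.  ] [ 0.17 -1.7   4.89] [-0.996 -0.073 -0.069] 0.15855386053284148
```

Call:
arm_command:
  deltas:
    - [0,0,0,0,-0.1,0,1]
    - [0,0,0,0,-0.2,0,1]
    - [0,0,0,0,-0.3,0,1]
    - [0,0,0,0,-0.3,0,1]

```text
time_s: 15.73
tcp_pos: [0.5206, 0.0095, 0.1242]
ee_rot: [[0.966, 0.259, 0.001], [0.259, -0.966, -0.002], [0.001, 0.002, -1.0]]
wrist_force: [0.7, -7.5, 3.2]
gripper_width: 0.161
gripper_force: 30.0
```

```bash
python3 to.py 0.5283 -0.0195 0.1242
```

```text
15.7333 [0.52061322 0.00954317 0.12415054] yaw 15.00680464156044 delta cm [-0.01  3.    0.  ] [ 0.71 -7.46  3.21] [-2.217 -0.618 -0.061] 0.16126750077979876
```

The bolt has travelled 30.0 mm and the force has risen to 7.5 N, so it is at the end stop. I'll ease off, release and retreat.

Call:
arm_command:
  deltas:
    - [0,0,0,0,0.08,0,0.2]
    - [0,0,0,0,0.08,0,0.2]
    - [0,0,0,0,0.08,0,0.2]
    - [0,0,0,0,0.08,0,0.2]
    - [0,0,0,0,0.08,0,0.2]
    - [0,0,0,0,0.08,0,0.2]
    - [0,0,0,0,0.08,0,0.2]

```text
time_s: 16.32
tcp_pos: [0.5201, 0.0099, 0.1234]
ee_rot: [[0.966, 0.258, -0.0], [0.258, -0.966, 0.0], [-0.0, -0.0, -1.0]]
wrist_force: [0.6, 0.4, -0.2]
gripper_width: 0.393
gripper_force: 0.0
```

Call:
arm_command:
  deltas:
    - [0,0,0,0,0.08,-1.5,0.2]
    - [0,0,0,0,0.08,-4,0.2]
    - [0,0,0,0,0.08,-8,0.2]
    - [0,0,0,-2,0.08,-12,0.2]
    - [0,0,0,-4,0.08,-15,0.2]
    - [0,0,0,-4,0.08,-15,0.2]
    - [0,0,0,-4,0.08,-15,0.2]

```text
time_s: 16.9
tcp_pos: [0.4819, -0.0013, 0.276]
ee_rot: [[0.966, 0.258, 0.006], [0.258, -0.966, 0.002], [0.006, -0.001, -1.0]]
wrist_force: [-0.7, 0.4, -1.1]
gripper_width: 0.401
gripper_force: 0.0
```

```bash
python3 to.py 0.5206 0.0095 0.1242;python3 m.py
python3 - <<'E'
from h import *
c=capture("wrist");cv2.imwrite("pics/w5.png",c["pixels"])
E
```

```text
16.9 [ 0.48188137 -0.00128114  0.27603342] yaw 14.965833724232313 delta cm [ 3.93 -0.03 15.21] [-0.71  0.36 -1.1 ] [-0.018  0.03  -0.034] 0.40145478300147563
24 [18 18 17 16 16 18 13 16 15 17 13 17 15 99 16 14 17 15 12 17 13 69 12 14]
C [0.48489873 0.13218843] zero dir -165.07683107200995 yaw(marks) 14.800077132093278 ring n 23
pointer [-0.03132807  0.02843274] 0.04230683923731905 dial angle cw deg 57.026340615500004
```

View pics/w5.png

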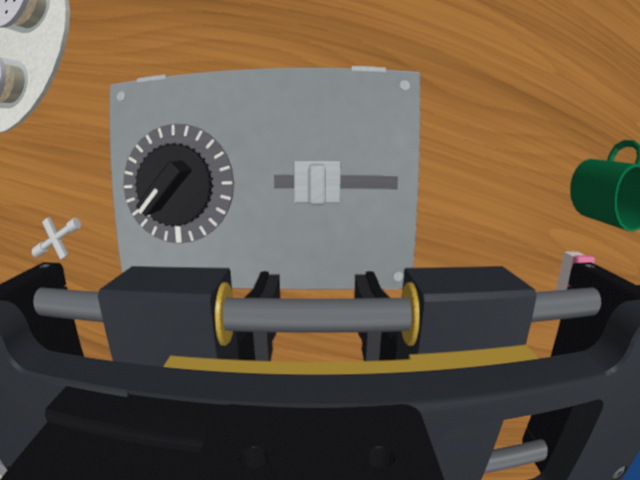

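The bolt foot plate now sits towards the dial end of its slot (about 317,182) and the dial still points at about 45°. The pointer blob merged with a mark, so this last 57° reading is an artefact. The mug, valve tool and turntable look undisturbed.

```bash
python3 -c "
from station import *
print(finish_job())"
```

```text
the job is handed in; nothing more can be done
None
```

The coin box should be unlocked and the job is handed in: I turned the dial through the sequence to its stop at about 0.77 rad, slid the bolt its full 30 mm without forcing it, and touched nothing else. `finish_job()` returned no verdict.

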